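Nip up a relief-printing forme with the quoin key

TASK

The relief block in the steel chase is ready for its first light lock-up: take the winged quoin key out of the tool rack, stand it in the key hole of the long, loose quoin and turn it under light downward pressure until it drops fully home. Only when it is home turn the quoin with it, clockwise (seen from above), until it comes up firm, without wrenching it, and leave the key standing upright there in the quoin. Leave the ink tin, the brayer and the wooden planer where they are.

Things in the scene. Friction and masses are not known exactly. Their poses are not given: they have to be found in the camera images.
- key: Winged steel quoin key, 0.2-0.36 kg, upright when z is up. Origin: on the axis, at the shoulder, the flat lower end of the 20 mm round shank. Below it: two lugs along the key's x, 20 mm tip to tip, 4 mm thick, 9 mm tall, and a round 9 mm nose to 15 mm below the origin, tapered at the tip. A half turn about z makes no difference. It starts hanging in the rack, origin 25 mm above the bench.
- key_wing (a point): Centre of the key's flat wing handle, 77 mm above the key's origin, same axes. The wing is 50 mm along the key's x, 12 mm thick along y and 34 mm tall (from 60 to 94 mm above the origin), in the plane of the lugs; at first its lower edge rests on the rack's top board.
- rack: Open plywood tool rack fixed to the bench, 60 mm (x) by 180 mm (y), 85 mm tall. Origin: on the bench under the 22.5 mm hole in which the key hangs; the rack runs from 30 mm on the -y side of it to 150 mm on the +y side. Two fixed wooden handles stand 44 mm above the top board, 95 and 127 mm from the key along +y. The key comes out when lifted 80 mm.
- chase: Rectangular cast-iron printing chase fixed on the bench, 202 mm (its x) by 272 mm (its y), 19 mm tall, packed with wooden furniture (16 mm tall) round a linoleum block (23 mm tall). Origin: centre of its underside, on the bench. The long loose quoin (160 x 32 mm, 19 mm tall) lies along y on its -x side.
- quoin_hole (a point): Centre of the long quoin's key hole, at its top face, 69 mm from the chase's centre along -x, axes as the chase. A bore about 11 mm wide, 17 mm deep, with opposite notches: slot 5.1 mm wide, 21.4 mm long, in a 28 mm cam. The nose enters at any angle, then the lugs rest on the cam, shoulder 9 mm up; in line with the notches (within 3 degrees) the key drops until the shoulder stands on the quoin.
- quoin_end (a point): End of the long quoin on the +y side, at its top face, 80 mm from the hole. No pose tells the slot's direction: loose, it stands 28 to 98 degrees anticlockwise (from above) of the quoin's length. The cam turns by hand (about 0.12 N m) clockwise to a dead stop, where the slot lies along the quoin; the key may stand 5 degrees past it by its play. Press under 20 N until home; turn under 0.5 N m.
- short_quoin (a point): Centre of the top of the other, short quoin (74 mm along the chase's x), at the +y end of the chase. It is locked already and has no part in the job; its slot is only a shallow mark.
- ink_tin: Bystander: round steel ink tin with a paper band, 78 mm across, 68 mm tall, origin under its centre.
- brayer: Bystander: rubber ink roller, 40 mm diameter, 100 mm long along its x, with a wooden handle that reaches 180 mm along its +y; origin on the bench under the middle of the roller.
- planer: Bystander: wooden planer block, 150 x 75 x 40 mm, origin under its centre.
Things that resemble listed ones, but are neither listed nor needed, are in the scene too. Several things have the shape of the rack; the one meant has the colours described above.

How it is judged:
By the outcome, as a careful person would: the job done as asked, in the order asked, and still so for the second after the job is handed in, with the robot touching nothing.
It also fails if it takes over 72 s, if anything falls off the work surface, if the arm or the gripper's body presses on something with over 40 N, if the wrist force passes 120 N, or if a joint passes its speed limit or range.

ROBOT

A 6-joint arm with a two-finger parallel gripper is mounted at the origin on the work surface. World frame = base frame: x ahead of the robot, y to its left, z up, the work surface at z = 0. Lengths are in m, angles in rad, forces in N, time in s.
With the tool pointing down it reaches from about 0.3 to 0.75 m from the base axis. Payload 8.5 kg.
Tool frame: the origin (TCP) lies at the very end of the fingers, on their centre line; the grasp point (between the pads) lies 19 mm behind it; x points along the fingers, z is the direction in which the jaws open and shut, and the axes are right-handed (so a half turn about x gives the same grasp; the last joint's range is limited). The gripper opens to 88 mm and grips with 3 to 60 N. Pads are 18 mm wide; open, the fingers measure 123 mm over their backs; the gripper's body (75 mm by 187 mm) begins 45 mm behind the grasp point.
Start: joints at [0.902, 0.381, 1.297, -0, 1.464, -0.215], TCP at [0.241, 0.494, 0.239] pointing down, gripper open.
Joint ranges: [-3.11, 3.11], [-0.89, 2.33], [0.22, 2.48], [-1.42, 4.56], [0.17, 2.85], [-2.88, 2.88]. Speed limits (rad/s): [2.39, 2.39, 3.14, 3.14, 3.14, 3.14].

INTERFACE

Orientations are given as a unit quaternion [w, x, y, z].
In Python, from station import ctrl, camera, ticket, look_for, landmark_of gives the robot as it stands.
- The arm moves only by the tool servo_tool, never from a script. Its argument "series" is a list of rows, each a list of 3 entries, a list of its own where there are three numbers: the shift along the tool's x, y, z in mm, then the turn about the tool's x in degrees, then the opening, from 0 (shut) to 1 (fully open). In form: [[[tx, ty, tz], roll, jaw], ...]. A call has 1 to 20 rows; each row is the pose to reach, as a shift and turn from the pose commanded when the call began, along the tool's axes at that moment; what a row does not reach only later rows make up. A row lasts 1/10 s, in which the tool goes at most 50 mm and 8.59 degrees, less where a joint would pass 70% of its speed; a pose out of reach is approached as far as the arm can. A call with a gripper value outside its range is refused whole. The fingers move at their own pace and stop on an object; "newtons" is the grip in N (left out, the last holds). Time passes only in rows, so rows that repeat a pose let the fingers close. It gives the time, the measured TCP pose, the force and the opening at its end, in the units of the state.
- ctrl.observe(): the state, without advancing time (a new reading comes with each control period).
- camera(name): name is "scene" or "top" or "wrist"; returns a dict with "img" (420x560x3 uint8, blue, green, red), "depth" (420x560 float32, m along the optical axis (not along the pixel's ray), 0 where there is no reading), "camera_matrix" (3x3 intrinsics, pixels), "rvec" (rotation vector, rad) and "tvec" (3), from world to camera coordinates, as OpenCV has them; the wrist camera has in their place "hand_eye" (4x4, takes a point from camera to tool coordinates, whose origin is the TCP and whose axes are the tool frame's). Camera axes: x right, y down, z forward; pixel columns grow to the right and rows downward; lengths in m; the calibration is good to about 2 mm. A picture is of the moment at which its call begins: read the wrist's pose just before it.
- ticket.hand_in(): hands the job in, once; it reports no verdict.
Trained networks look in the newest picture that a camera, given by its name, has taken for a name from the list of things; names that differ only in an ending like _2 or _b are one class to them, and where a whole thing is asked for, a point or a joint stands for the part that bears it (a point fixed in the world has none). Each returns a list of dicts, best first, with "conf" (0 to 1); they miss things now and then, are a little off and sometimes report something else, mostly with a low value. They report only what shows in the picture. A call takes as long as a camera call. They do not tell look-alikes from the thing itself.
- look_for(camera, thing): "centre" ([x, y, z] in m, in the coordinates of the camera as it stood for that picture, good to about 4 mm: the middle of the surface that is visible of it).
- landmark_of(camera, thing): "centre" ([x, y, z] in m, in the coordinates of the camera as it stood for that picture, good to about 4 mm: a listed point, or the origin of a listed thing).
The state is a dict: "time": time; "q": joint angles; "joint_vel": joint speeds; "tau": joint torques, N m; "tcp_pos": TCP position; "orientation": TCP orientation; "wrist_force": force on the tool from outside, world axes, zero at the start; "ft_torque": the same for the moment, N m; "width": finger opening in m.
Only numpy, scipy, OpenCV 4.12 (cv2) and the standard library are available. Lean on these libraries where they do the work, as an engineer would, in place of code of your own. Each camera call takes 0.05 s, during which the arm holds its last target.

## Working session

There is one attempt and no reset: what is moved stays moved. The work goes in short steps, Python scripts to look and compute and a tool call to move; the robot and the scene stay as the last step left them, time stands still between calls to the robot, and variables do not carry over. Pictures are saved under pics/ and viewed, and the job is handed in when it is done.

Besides the shell and the picture viewer there is one more tool, called after ">>>" as name(argument=value, ...), one argument or row to a line, values as JSON. servo_tool: Moves the arm, as the interface text tells. Its arguments: {"type":"object","properties":{"series":{"type":"array","items":{"type":"array"}},"newtons":{"type":"number"}},"required":["series"]}

```bash
ls; mkdir -p pics
cat > h.py <<'E'
import numpy as np, cv2
from station import ctrl, camera, ticket, look_for, landmark_of
from scipy.spatial.transform import Rotation as R
def T(p,q):
    M=np.eye(4);M[:3,:3]=R.from_quat([q[1],q[2],q[3],q[0]]).as_matrix();M[:3,3]=p;return M
def c2w(cam,s=None):
    if 'hand_eye' in cam:
        return T(s['tcp_pos'],s['orientation'])@np.array(cam['hand_eye'])
    M=np.eye(4);M[:3,:3]=cv2.Rodrigues(np.array(cam['rvec'],float))[0];M[:3,3]=np.ravel(cam['tvec']);return np.linalg.inv(M)
def tw(M,p): return (M@np.r_[p,1])[:3]
def proj(cam,M,p):
    pc=np.linalg.inv(M)@np.r_[p,1]; k=cam['camera_matrix']@pc[:3]; return k[:2]/k[2]
def cloud(cam,M):
    d=cam['depth'];K=np.array(cam['camera_matrix']);v,u=np.mgrid[:d.shape[0],:d.shape[1]]
    P=np.stack([(u-K[0,2])/K[0,0]*d,(v-K[1,2])/K[1,1]*d,d],-1)
    return P@M[:3,:3].T+M[:3,3]
E
python3 - <<'E'
from h import *
s=ctrl.observe();print(s)
for n in ['scene','top','wrist']:
    c=camera(n);M=c2w(c,s);cv2.imwrite(f'pics/a_{n}.png',c['img'])
    print(n,M[:3,3].round(3))
    for t in ['key','key_wing','rack','chase','quoin_hole','quoin_end','short_quoin','ink_tin','brayer','planer']:
        for f in (landmark_of,):
            for r in f(n,t)[:3]:
                w=tw(M,r['centre']);print(' ',t,round(r['conf'],2),w.round(3),proj(c,M,w).round(0))
E
```

```text
pics
{'time': 0.0, 'q': array([ 9.01705435e-01,  3.81233922e-01,  1.29821261e+00,  3.13638078e-05,
        1.46361252e+00, -2.15317204e-01]), 'joint_vel': array([-0.0002406 , -0.0006243 , -0.00107094, -0.0005247 ,  0.00014182,
        0.00228006]), 'tau': array([ 6.63794344e-04, -4.37920547e+01, -2.24564123e+01,  7.14395125e-02,
        3.51603760e-02, -1.02529189e-04]), 'tcp_pos': array([0.24093537, 0.49412763, 0.23813365]), 'orientation': array([ 0.59916687, -0.37487604,  0.60015072,  0.37454789]), 'wrist_force': array([0.00563207, 0.16317396, 0.09208441]), 'ft_torque': array([ 0.07718597, -0.05838767, -0.01760518]), 'width': 0.0887016003290213}
scene [ 1.297 -0.178  0.797]
  key 0.61 [0.518 0.311 0.026] [431. 218.]
  key_wing 0.69 [0.518 0.312 0.1  ] [439. 196.]
  key_wing 0.39 [ 0.519  0.312 -0.003] [429. 227.]
  rack 0.8 [0.682 0.348 0.003] [470. 273.]
  rack 0.76 [ 0.353  0.232 -0.002] [380. 188.]
  rack 0.73 [ 0.518  0.313 -0.002] [429. 227.]
  chase 0.64 [ 0.593 -0.123 -0.004] [264. 263.]
  quoin_hole 0.76 [ 0.524 -0.109  0.018] [267. 235.]
  quoin_end 0.83 [ 0.536 -0.03   0.
[... 297 characters left out ...]
[ 0.587 -0.127 -0.   ] [300. 187.]
  key_wing 0.65 [0.515 0.307 0.103] [124. 206.]
  rack 0.84 [ 0.314 -0.219 -0.   ] [336. 289.]
  rack 0.81 [ 0.357  0.224 -0.002] [168. 273.]
  rack 0.78 [ 0.515  0.309 -0.003] [139. 213.]
  chase 0.64 [ 0.588 -0.124 -0.002] [299. 187.]
  quoin_hole 0.93 [ 0.52  -0.105  0.019] [292. 210.]
  quoin_end 0.64 [ 0.531 -0.033  0.015] [265. 206.]
  short_quoin 0.97 [ 0.621 -0.02   0.017] [261. 173.]
  ink_tin 0.82 [ 0.68   0.2   -0.003] [182. 155.]
  brayer 0.75 [ 0.638 -0.433 -0.004] [412. 169.]
  brayer 0.69 [ 0.457 -0.496 -0.002] [440. 235.]
  planer 0.73 [ 0.458 -0.498 -0.002] [440. 234.]
wrist [0.178 0.525 0.384]
  rack 0.57 [ 0.349  0.226 -0.   ] [150. 318.]
```

View pics/a_scene.png

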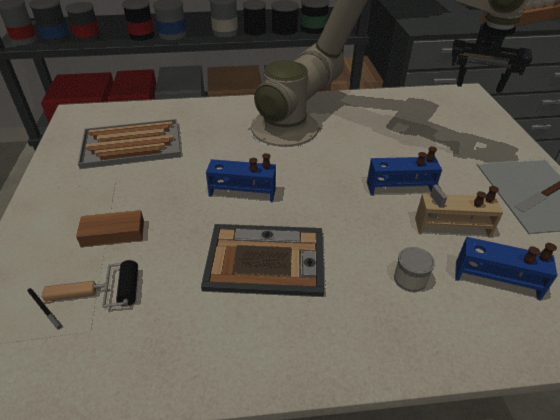

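View pics/a_top.png

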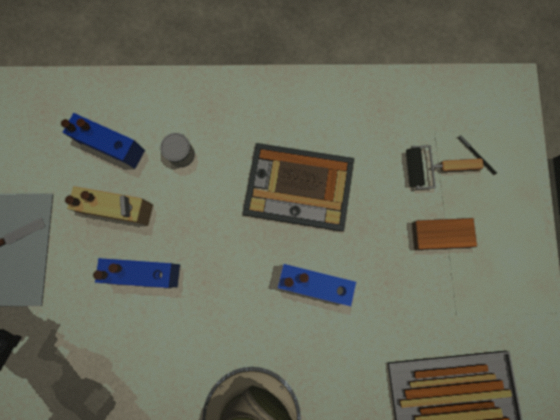

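Run:
```python
import cv2
a=cv2.imread('pics/a_scene.png')[140:300,340:520];b=cv2.imread('pics/a_top.png')[120:300,80:260]
a=cv2.resize(a,(400,356),interpolation=3);b=cv2.resize(b,(356,356),interpolation=3)
cv2.imwrite('pics/crop1.png',cv2.hconcat([a,b]))
```

```text
(no output)
```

View pics/crop1.png

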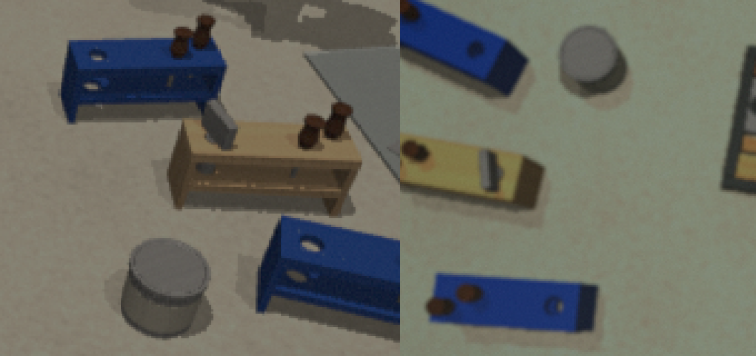

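The four rack shapes in the scene view are blue at (404,175), (505,265) and (242,180), and bare plywood with the key at (459,212). The crop shows only the plywood one holds a steel wing, so that is the rack meant. Next I'll plan a hover above the key.

Run:
```python
from h import *
s=ctrl.observe();M=T(s['tcp_pos'],s['orientation']);print(M.round(3))
c=camera('wrist');print(np.array(c['hand_eye']).round(3),c['camera_matrix'])
def sh(p): return (np.linalg.inv(M)@np.r_[p,1])[:3]*1000
print(sh([0.516,0.309,0.24]))
```

```text
[[ 0.    -0.899  0.438  0.241]
 [ 0.     0.438  0.899  0.494]
 [-1.    -0.     0.     0.239]
 [ 0.     0.     0.     1.   ]]
[[-0.001 -0.272  0.962 -0.146]
 [ 0.    -0.962 -0.272  0.07 ]
 [ 1.    -0.     0.001  0.   ]
 [ 0.     0.     0.     1.   ]] [[297.55789109   0.         278.77171901]
 [  0.         297.55789109 205.55405083]
 [  0.           0.           1.        ]]
[  -1.2273507  -328.31022832  -46.06431494]
```

View pics/a_wrist.png

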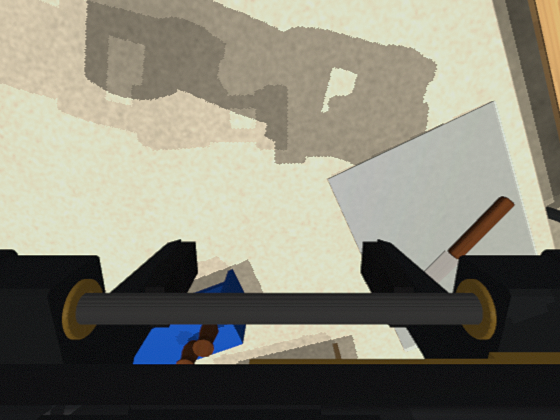

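Run:
```python
from h import *
for n in ['top','scene']:
    c=camera(n);M=c2w(c);P=cloud(c,M)
    m=(np.hypot(P[...,0]-.516,P[...,1]-.309)<.045)&(P[...,2]>.1)&(P[...,2]<.14)
    Q=P[m];print(n,m.sum(),Q.mean(0).round(4),Q[:,2].max())
    r=cv2.minAreaRect((Q[:,:2]*1000).astype(np.float32));print(r)
    b=cv2.boxPoints(r);print(b.round(0).tolist())
    # rack top
    m=(np.hypot(P[...,0]-.516,P[...,1]-.36)<.14)&(abs(P[...,2]-.085)<.006)&(P[...,0]>.45)&(P[...,0]<.6)
    Q=P[m];print('rack',m.sum(),cv2.minAreaRect((Q[:,:2]*1000).astype(np.float32)))
    for lo,hi,nm in((.0165,.0215,'rim'),):
        m=(np.hypot(P[...,0]-.59,P[...,1]+.124)<.19)&(P[...,2]>.013)&(P[...,2]<.03)
        Q=P[m];print('chase',m.sum(),cv2.minAreaRect((Q[:,:2]*1000).astype(np.float32)))
a=cv2.imread('pics/a_top.png')[140:235,240:360];cv2.imwrite('pics/crop2.png',cv2.resize(a,None,fx=6,fy=6,interpolation=3))
```

```text
top 143 [0.5146 0.3044 0.1133] 0.12044274492648865
((515.4197998046875, 306.3924255371094), (49.551185607910156, 12.836472511291504), 9.416439056396484)
[[490.0, 309.0], [492.0, 296.0], [541.0, 304.0], [539.0, 317.0]]
rack 1301 ((526.4127197265625, 365.5965881347656), (183.54725646972656, 60.402984619140625), 79.74769592285156)
chase 6512 ((586.251708984375, -123.16473388671875), (272.0151062011719, 202.27821350097656), 80.62101745605469)
scene 154 [0.5227 0.3068 0.1123] 0.12038234714167972
((518.6166381835938, 307.7178649902344), (52.310874938964844, 15.116015434265137), 10.566778182983398)
[[492.0, 310.0], [494.0, 295.0], [546.0, 305.0], [543.0, 320.0]]
rack 1052 ((529.0189819335938, 368.302490234375), (182.41941833496094, 67.13456726074219), 80.70780181884766)
chase 7077 ((590.0657958984375, -120.46133422851562), (272.3029479980469, 206.29078674316406), 80.6045913696289)
```

View pics/crop2.png

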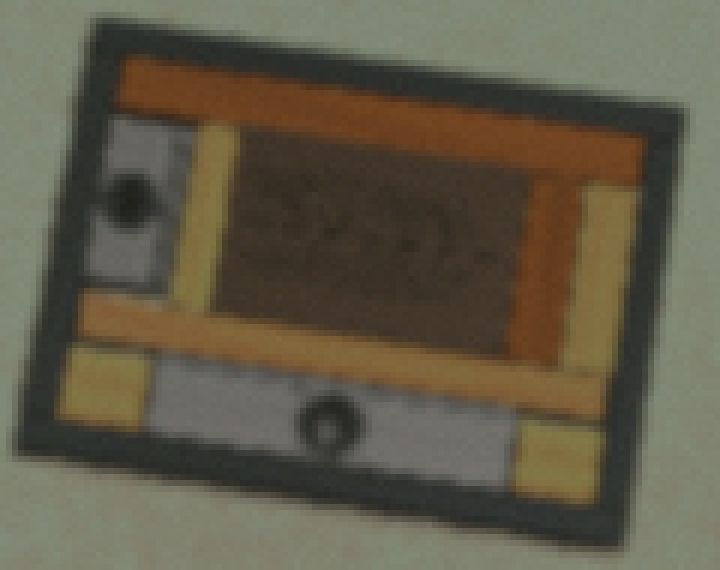

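>>> servo_tool(
  series=[
    [[0, -328, -46], -35.5, 1],
    [[0, -328, -46], -35.5, 1],
    [[0, -328, -46], -35.5, 1],
    [[0, -328, -46], -35.5, 1],
    [[0, -328, -46], -35.5, 1],
    [[0, -328, -46], -35.5, 1],
    [[0, -328, -46], -35.5, 1],
    [[0, -328, -46], -35.5, 1],
    [[0, -328, -46], -35.5, 1],
    [[0, -328, -46], -35.5, 1],
    [[0, -328, -46], -35.5, 1],
  ],
  newtons=20,
)

```text
time: 2.9
tcp_pos: [0.5147, 0.3101, 0.239]
orientation: [0.456, -0.54, 0.456, 0.54]
wrist_force: [0.7, 0.4, 0.4]
width: 0.0881
```

```bash
cat > wr.py <<'E'
from h import *
import sys
s=ctrl.observe();c=camera('wrist');M=c2w(c,s);cv2.imwrite(f'pics/{sys.argv[1]}.png',c['img'])
Tt=T(s['tcp_pos'],s['orientation']);print(s['time'],Tt.round(4),'q',s['q'].round(3),s['wrist_force'].round(1))
for t in sys.argv[2:]:
    for r in landmark_of('wrist',t)[:3]:
        w=tw(M,r['centre']);print(' ',t,round(r['conf'],2),w.round(4),proj(c,M,w).round(0))
np.savez('/tmp/w.npz',img=c['img'],d=c['depth'],M=M,K=c['camera_matrix'],Tt=Tt)
E
python3 wr.py b1 key key_wing
python3 - <<'E'
from h import *
z=np.load('/tmp/w.npz');P=cloud(dict(depth=z['d'],camera_matrix=z['K']),z['M'])
m=(np.hypot(P[...,0]-.516,P[...,1]-.309)<.045)&(P[...,2]>.095)&(P[...,2]<.14)
Q=P[m];print(m.sum(),Q.mean(0),Q[:,2].max(),cv2.minAreaRect((Q[:,:2]*1000).astype(np.float32)))
m2=m&(P[...,2]>.115);Q=P[m2];print(m2.sum(),Q.mean(0),cv2.minAreaRect((Q[:,:2]*1000).astype(np.float32)))
E
```

```text
2.9 [[ 1.000e-04 -9.860e-01 -1.667e-01  5.147e-01]
 [ 2.000e-04 -1.667e-01  9.860e-01  3.101e-01]
 [-1.000e+00 -2.000e-04  1.000e-04  2.390e-01]
 [ 0.000e+00  0.000e+00  0.000e+00  1.000e+00]] q [ 0.345  0.471  1.147  0.     1.523 -1.393] [0.7 0.4 0.4]
  key 0.7 [0.5139 0.3094 0.0238] [278. 179.]
  key_wing 0.68 [0.5172 0.3091 0.1023] [277. 198.]
685 [0.51273195 0.30843146 0.11764433] 0.12072882059947976 ((514.7232055664062, 308.85626220703125), (48.83051681518555, 11.357597351074219), 9.261260032653809)
642 [0.51411577 0.30862532 0.11840018] ((514.820068359375, 308.8743896484375), (48.63236618041992, 11.34804916381836), 9.244203567504883)
```

View pics/b1.png

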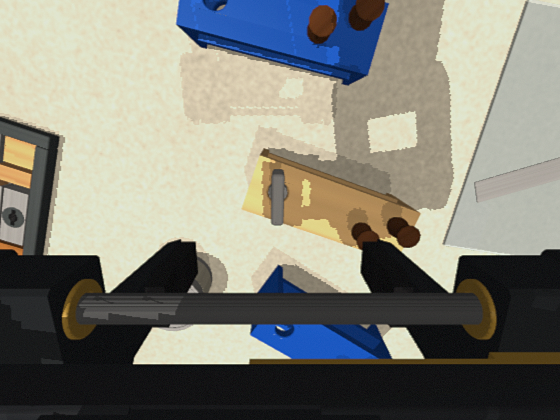

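>>> servo_tool(
  series=[
    [[40, 0, -1], 0, 1],
    [[80, 0, -1], 0, 1],
    [[115, 0, -1], 0, 1],
    [[140, 0, -1], 0, 1],
    [[149, 0, -1], 0, 1],
    [[149, 0, -1], 0, 1],
    [[149, 0, -1], 0, 1],
    [[149, 0, -1], 0, 0],
    [[149, 0, -1], 0, 0],
    [[149, 0, -1], 0, 0],
    [[149, 0, -1], 0, 0],
    [[149, 0, -1], 0, 0],
    [[149, 0, -1], 0, 0],
    [[149, 0, -1], 0, 0],
    [[149, 0, -1], 0, 0],
  ],
  newtons=40,
)

```text
time: 4.55
tcp_pos: [0.5159, 0.3082, 0.0897]
orientation: [0.457, -0.54, 0.457, 0.54]
wrist_force: [0.4, 0.2, -0.7]
width: 0.0265
```

```bash
python3 wr.py b2 key_wing
```

```text
4.55 [[-0.     -0.9863 -0.165   0.5159]
 [-0.     -0.165   0.9863  0.3082]
 [-1.      0.     -0.      0.0897]
 [ 0.      0.      0.      1.    ]] q [ 0.342  0.607  1.364  0.     1.171 -1.395] [ 0.4  0.2 -0.7]
  key_wing 0.56 [0.5176 0.307  0.1047] [275. 273.]
```

View pics/b2.png

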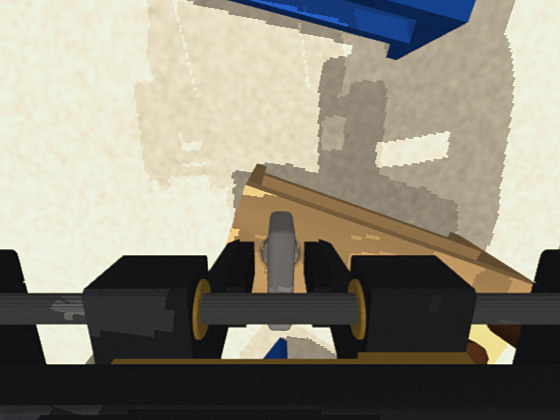

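The wing is between the pads at (281,270) and the jaws are still closing.

>>> servo_tool(
  series=[
    [[0, 0, 0], 0, 0],
    [[0, 0, 0], 0, 0],
    [[0, 0, 0], 0, 0],
    [[0, 0, 0], 0, 0],
    [[0, 0, 0], 0, 0],
    [[0, 0, 0], 0, 0],
    [[0, 0, 0], 0, 0],
  ],
)

```text
time: 5.35
tcp_pos: [0.5159, 0.3083, 0.0898]
orientation: [0.457, -0.54, 0.457, 0.54]
wrist_force: [0.0, 1.7, 0.2]
width: 0.0117
```

>>> servo_tool(
  series=[
    [[-10, 0, 0], 0, 0],
    [[-30, 0, 0], 0, 0],
    [[-60, 0, 0], 0, 0],
    [[-90, 0, 0], 0, 0],
    [[-120, 0, 0], 0, 0],
    [[-140, 0, 0], 0, 0],
    [[-140, 0, 0], 0, 0],
    [[-140, 0, 0], 0, 0],
  ],
)

```text
time: 6.15
tcp_pos: [0.5155, 0.308, 0.229]
orientation: [0.457, -0.54, 0.457, 0.54]
wrist_force: [-0.0, -0.2, -3.8]
width: 0.012
```

```bash
python3 wr.py b3 key_wing key
python3 - <<'E'
from h import *
c=camera('scene');cv2.imwrite('pics/b3s.png',cv2.resize(c['img'][100:300,340:560],None,fx=3,fy=3))
Tt=np.load('/tmp/w.npz')['Tt']
# target above hole, 
hole=np.array([.5215,-.107,.23]); print((np.linalg.inv(Tt)@np.r_[hole,1])[:3]*1000)
E
```

```text
6.15 [[-1.000e-03 -9.863e-01 -1.650e-01  5.155e-01]
 [-5.000e-04 -1.650e-01  9.863e-01  3.080e-01]
 [-1.000e+00  1.100e-03 -4.000e-04  2.290e-01]
 [ 0.000e+00  0.000e+00  0.000e+00  1.000e+00]] q [ 0.342  0.477  1.166 -0.     1.5   -1.395] [-0.  -0.2 -3.8]
  key_wing 0.83 [0.5202 0.3092 0.2428] [279. 278.]
  key 0.65 [0.5149 0.3094 0.1656] [281. 219.]
[  -0.74740219   62.57329239 -410.26315389]
```

View pics/b3.png

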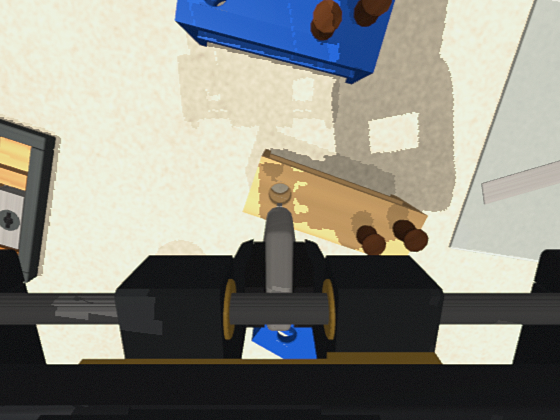

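View pics/b3s.png

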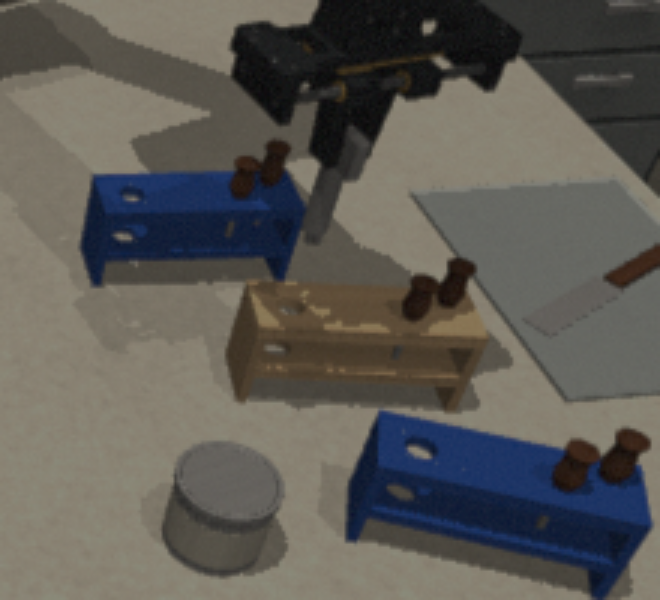

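The key hangs upright in the jaws, clear of the rack. The hole at (280,193) is empty. Next I'll move near the quoin, offset so the camera sees the hole.

>>> servo_tool(
  series=[
    [[0, 12, -48], 6, 0],
    [[0, 24, -95], 14, 0],
    [[0, 36, -142], 22, 0],
    [[0, 48, -190], 30, 0],
    [[0, 60, -240], 38, 0],
    [[0, 72, -290], 46, 0],
    [[0, 84, -338], 46, 0],
    [[0, 94, -378], 46, 0],
    [[0, 94, -378], 46, 0],
    [[0, 94, -378], 46, 0],
    [[0, 94, -378], 46, 0],
    [[0, 94, -378], 46, 0],
    [[0, 94, -378], 46, 0],
  ],
)

```text
time: 7.65
tcp_pos: [0.4856, -0.0791, 0.2297]
orientation: [0.631, -0.319, 0.631, 0.319]
wrist_force: [0.1, -0.1, -2.7]
width: 0.012
```

```bash
python3 wr.py c1 quoin_hole quoin_end key_wing key chase; python3 -c "
import cv2;a=cv2.imread('pics/c1.png');cv2.imwrite('pics/c1z.png',cv2.resize(a[80:240,180:380],None,fx=4,fy=3.75,interpolation=3)[:600])"
```

```text
7.65 [[-0.000e+00 -8.049e-01  5.934e-01  4.856e-01]
 [ 1.000e-04  5.934e-01  8.049e-01 -7.910e-02]
 [-1.000e+00  1.000e-04  0.000e+00  2.297e-01]
 [ 0.000e+00  0.000e+00  0.000e+00  1.000e+00]] q [-0.403  0.287  1.468  0.     1.387 -1.338] [ 0.1 -0.1 -2.7]
  quoin_hole 0.77 [ 0.5178 -0.1053  0.0231] [277. 215.]
  quoin_end 0.56 [ 0.53   -0.0319  0.0195] [331. 187.]
  key_wing 0.58 [ 0.4902 -0.0791  0.2426] [284. 275.]
  key 0.91 [ 0.4855 -0.0767  0.1639] [281. 217.]
  chase 0.53 [ 0.4903 -0.0786  0.2407] [285. 273.]
  chase 0.44 [ 0.5335 -0.0307  0.0197] [333. 189.]
```

View pics/c1.png

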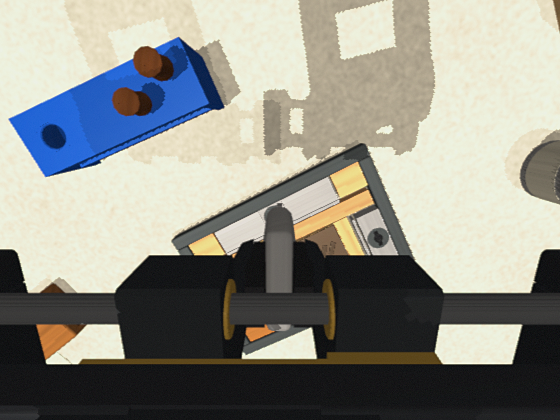

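The hole is hidden behind the key at (277,215), because image up is tool +y. I'll shift to the other side.

>>> servo_tool(
  series=[
    [[0, -40, 0], 0, 0],
    [[0, -75, 0], 0, 0],
    [[0, -95, 0], 0, 0],
    [[0, -95, 0], 0, 0],
    [[0, -95, 0], 0, 0],
  ],
)

```text
time: 8.45
tcp_pos: [0.5617, -0.1365, 0.2293]
orientation: [0.631, -0.318, 0.632, 0.319]
wrist_force: [0.1, 1.0, -3.4]
width: 0.0115
```

```bash
python3 wr.py c2 quoin_hole quoin_end  key; python3 -c "
import cv2;a=cv2.imread('pics/c2.png');cv2.imwrite('pics/c2z.png',cv2.resize(a[60:220,190:370],None,fx=4,fy=3.75,interpolation=3)[:600])"
```

```text
8.45 [[-1.000e-03 -8.038e-01  5.950e-01  5.617e-01]
 [ 5.000e-04  5.950e-01  8.038e-01 -1.365e-01]
 [-1.000e+00  1.100e-03 -2.000e-04  2.293e-01]
 [ 0.000e+00  0.000e+00  0.000e+00  1.000e+00]] q [-0.443  0.437  1.233  0.     1.473 -1.377] [ 0.1  1.  -3.4]
  quoin_hole 0.73 [ 0.5156 -0.1029  0.0207] [278. 133.]
  quoin_end 0.82 [ 0.5307 -0.0323  0.0186] [336. 106.]
  key 0.63 [ 0.5595 -0.1344  0.1643] [279. 215.]
```

View pics/c2z.png

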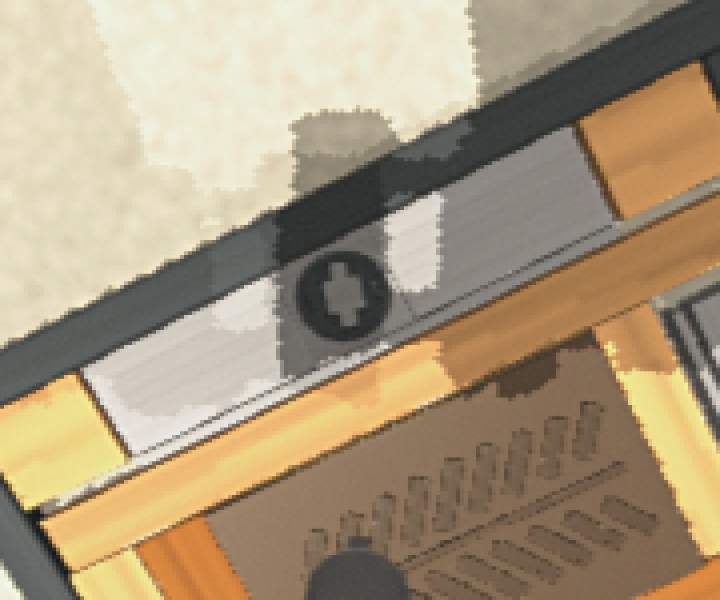

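```bash
cat > rect.py <<'E'
from h import *
import sys
z=np.load('/tmp/w.npz');K=z['K'];W2C=np.linalg.inv(z['M'])
x0,y0=float(sys.argv[1]),float(sys.argv[2]);S=8;H=30 # px/mm
# rectified: image right = world -y, up = world +x
n=2*H*S
v,u=np.mgrid[:n,:n]
X=x0+(H-v/S)/1000;Y=y0+(H-u/S)/1000
Pw=np.stack([X,Y,np.full_like(X,.019),np.ones_like(X)],-1)@W2C.T
mu=(K[0,0]*Pw[...,0]/Pw[...,2]+K[0,2]).astype(np.float32);mv=(K[1,1]*Pw[...,1]/Pw[...,2]+K[1,2]).astype(np.float32)
im=cv2.remap(z['img'],mu,mv,cv2.INTER_CUBIC)
cv2.imwrite(sys.argv[3],im)
E
python3 rect.py .5175 -.104 pics/c2r.png
```

```text
(no output)
```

View pics/c2r.png

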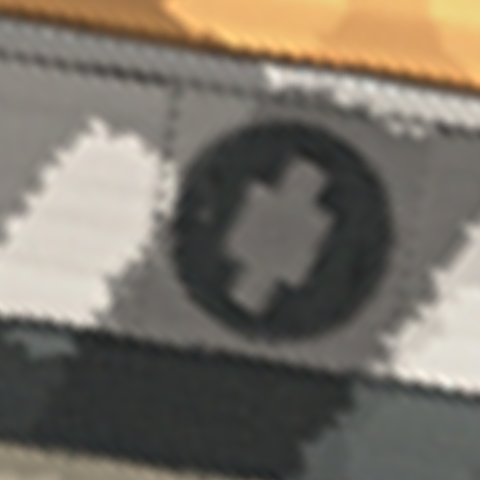

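The slot shows clearly in the rectified view. Its ends are at (305,160) and (250,308), about 159.6° in world, which is 79° anticlockwise of the quoin length and within the stated range. Next I'll check the key's own bottom end in the same camera for a relative fit.

Run:
```python
from h import *
z=np.load('/tmp/w.npz');K=z['K'];M=z['M'];Tt=z['Tt']
c=dict(camera_matrix=K);im=z['img'].copy()
im=cv2.resize(im[180:350,210:350],None,fx=4.8,fy=3.5,interpolation=3)
f=lambda p:((proj(c,M,p)-[210,180])*[4.8,3.5]).astype(int)
# predicted key model with key axis on tool axis (tool y=0,z=0); origin tool x=+65mm (i.e beyond TCP)
for dy,col in((0,(0,0,255)),(1,(0,255,0))):
    for (xx,rad) in ((65,10),(80,3.)):
        pts=[f((Tt@np.array([xx/1e3,(dy+rad*np.cos(t))/1e3,rad*np.sin(t)/1e3,1]))[:3]) for t in np.linspace(0,6.28,40)]
        cv2.polylines(im,[np.array(pts,np.int32)],True,col,1)
    # wing top rect
    pts=[f((Tt@np.array([-29/1e3,(dy+a)/1e3,b/1e3,1]))[:3]) for a,b in((-25,-6),(25,-6),(25,6),(-25,6))]
    cv2.polylines(im,[np.array(pts,np.int32)],True,col,1)
cv2.imwrite('pics/c2k.png',im)
```

```text
(no output)
```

View pics/c2k.png

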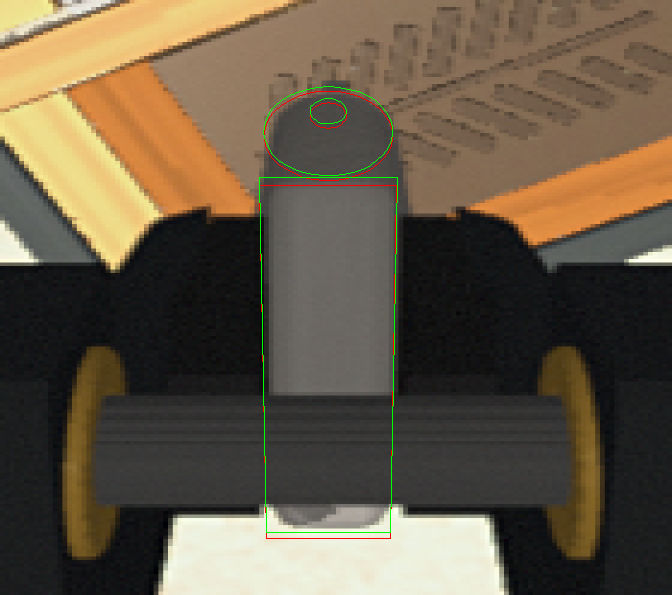

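>>> servo_tool(
  series=[
    [[30, 3, 9], -6, 0],
    [[60, 3, 9], -12, 0],
    [[90, 3, 9], -16, 0],
    [[90, 3, 9], -16, 0],
    [[90, 3, 9], -16, 0],
    [[90, 3, 9], -16, 0],
  ],
)

```text
time: 9.25
tcp_pos: [0.5656, -0.1279, 0.1418]
orientation: [0.582, -0.404, 0.581, 0.402]
wrist_force: [0.2, -0.2, -3.0]
width: 0.0116
```

```bash
python3 wr.py c3 quoin_hole; python3 rect.py .5182 -.1095 pics/c3r.png
```

```text
9.25 [[ 3.100e-03 -9.362e-01  3.515e-01  5.656e-01]
 [-1.400e-03  3.515e-01  9.362e-01 -1.279e-01]
 [-1.000e+00 -3.400e-03 -2.000e-04  1.418e-01]
 [ 0.000e+00  0.000e+00  0.000e+00  1.000e+00]] q [-0.426  0.515  1.367  0.     1.256 -1.638] [ 0.2 -0.2 -3. ]
  quoin_hole 0.93 [ 0.5184 -0.1015  0.0205] [288. 140.]
```

View pics/c3r.png

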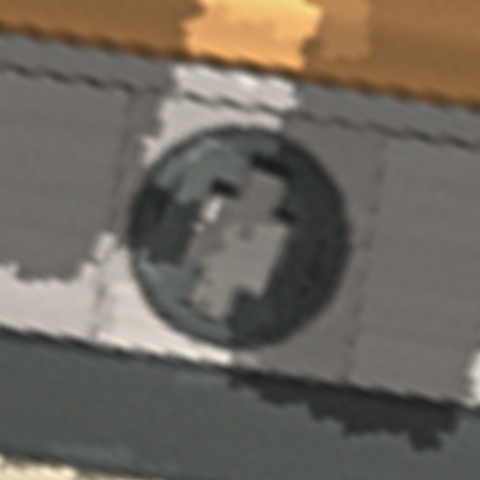

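View pics/c3.png

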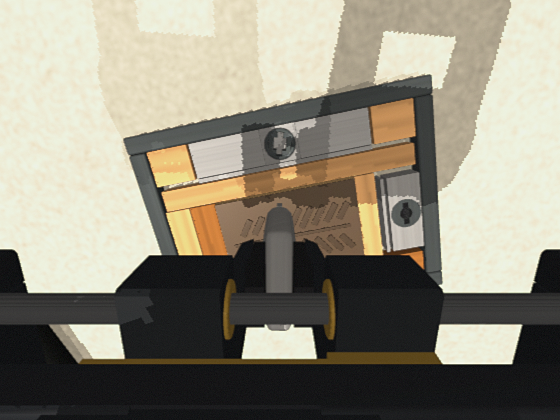

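>>> servo_tool(
  series=[
    [[0, 25, 0], 6, 0],
    [[0, 50, 0], 6, 0],
    [[0, 50, 0], 6, 0],
    [[0, 50, 0], 6, 0],
    [[0, 50, 0], 6, 0],
    [[0, 50, 0], 6, 0],
  ],
)

```text
time: 9.95
tcp_pos: [0.5188, -0.1105, 0.1399]
orientation: [0.601, -0.372, 0.601, 0.372]
wrist_force: [-0.1, -0.5, -3.6]
width: 0.0115
```

```bash
cat > st.py <<'E'
from h import *
s=ctrl.observe();A=T(s['tcp_pos'],s['orientation'])
print(s['time'],s['tcp_pos'].round(4),'yaw',np.degrees(np.arctan2(A[1,1],A[0,1])).round(2),'F',s['wrist_force'].round(2),'M',s['ft_torque'].round(3),s['width'],'tilt',A[:2,0].round(4))
d=np.array([.5188,-.1102,0])-s['tcp_pos'];print((A[:3,:3].T@d*1000).round(2))
E
python3 st.py; python3 -c "
from h import *
c=camera('scene');cv2.imwrite('pics/d1s.png',cv2.resize(c['img'][150:310,180:350],None,fx=4,fy=3.7,interpolation=3))"
```

```text
9.95 [ 0.5188 -0.1105  0.1399] yaw 153.49 F [-0.11 -0.46 -3.56] M [ 0.013 -0.053 -0.009] 0.011538270217686188 tilt [ 0.0008 -0.0004]
[139.92   0.2    0.26]
```

View pics/d1s.png

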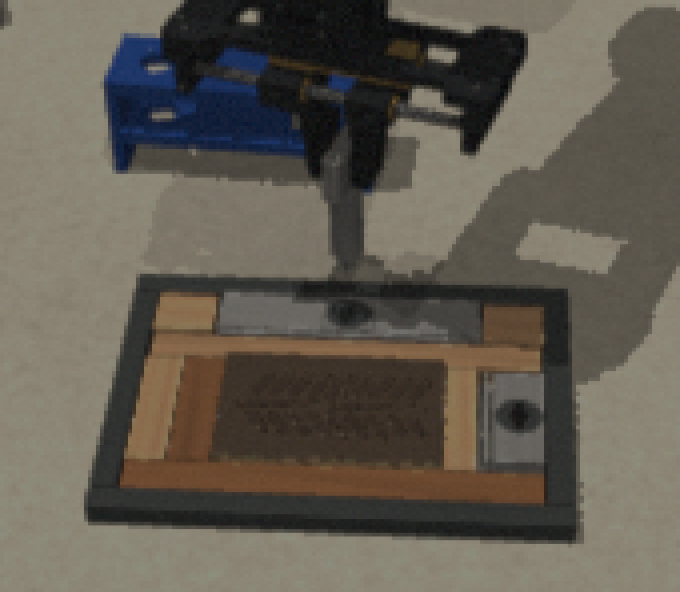

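>>> servo_tool(
  series=[
    [[15, 0, 0], 0, 0],
    [[28, 0, 0], 0, 0],
    [[36, 0, 0], 0, 0],
    [[40, 0, 0], 0, 0],
    [[41.5, 0, 0], 0, 0],
    [[42, 0, 0], 0, 0],
    [[42, 0, 0], 0, 0],
    [[42, 0, 0], 0, 0],
  ],
)

```text
time: 10.8
tcp_pos: [0.5182, -0.1102, 0.0981]
orientation: [0.601, -0.372, 0.601, 0.372]
wrist_force: [-0.0, -0.3, -3.3]
width: 0.012
```

```bash
python3 st.py
```

```text
10.8 [ 0.5182 -0.1102  0.0981] yaw 153.5 F [-0.04 -0.32 -3.32] M [-0.018  0.102  0.049] 0.012032783609392647 tilt [ 0.0007 -0.0003]
[98.12 -0.45  0.23]
```

>>> servo_tool(
  series=[
    [[1, 0, 0], 0, 0],
    [[2, 0, 0], 0, 0],
    [[2, 0, 0], 0, 0],
    [[2, 0, 0], 0, 0],
  ],
)

```text
time: 11.2
tcp_pos: [0.518, -0.1101, 0.0957]
orientation: [0.601, -0.372, 0.601, 0.372]
wrist_force: [-0.2, 0.1, -3.3]
width: 0.0115
```

```bash
python3 st.py
```

```text
11.2 [ 0.518  -0.1101  0.0957] yaw 153.5 F [-0.19  0.08 -3.32] M [-0.006 -0.011  0.02 ] 0.011533445721203283 tilt [-0.0001  0.    ]
[95.73 -0.73  0.28]
```

>>> servo_tool(
  series=[
    [[1, 0, 0], 0, 0],
    [[2, 0, 0], 0, 0],
    [[3, 0, 0], 0, 0],
    [[3, 0, 0], 0, 0],
    [[3, 0, 0], 0, 0],
  ],
)

```text
time: 11.7
tcp_pos: [0.5181, -0.1101, 0.0928]
orientation: [0.601, -0.372, 0.601, 0.372]
wrist_force: [-0.4, 0.3, -3.7]
width: 0.0116
```

```bash
python3 st.py
```

```text
11.7 [ 0.5181 -0.1101  0.0928] yaw 153.5 F [-0.43  0.34 -3.69] M [0.016 0.04  0.032] 0.011631634865403894 tilt [ 0. -0.]
[92.76 -0.68  0.26]
```

>>> servo_tool(
  series=[
    [[0.5, 0, 0], 0, 0],
    [[1, 0, 0], 0, 0],
    [[1, 0, 0], 0, 0],
    [[1, 0, 0], 0, 0],
  ],
)

```text
time: 12.1
tcp_pos: [0.5181, -0.1101, 0.0917]
orientation: [0.601, -0.372, 0.601, 0.372]
wrist_force: [-0.1, -0.2, -2.4]
width: 0.012
```

```bash
python3 st.py
```

```text
12.1 [ 0.5181 -0.1101  0.0917] yaw 153.5 F [-0.13 -0.15 -2.36] M [ 0.099 -0.032  0.012] 0.011965409639030835 tilt [0.     0.0001]
[91.74 -0.7   0.22]
```

>>> servo_tool(
  series=[
    [[0.5, 0, 0], 0, 0],
    [[0.8, 0, 0], 0, 0],
    [[0.8, 0, 0], 0, 0],
    [[0.8, 0, 0], 0, 0],
  ],
)

```text
time: 12.5
tcp_pos: [0.5181, -0.1101, 0.0909]
orientation: [0.601, -0.372, 0.601, 0.372]
wrist_force: [0.6, -0.0, -3.6]
width: 0.0117
```

```bash
python3 st.py
```

```text
12.5 [ 0.5181 -0.1101  0.0909] yaw 153.5 F [ 0.6  -0.01 -3.58] M [ 0.105 -0.036 -0.018] 0.011668597614948447 tilt [-0.  0.]
[90.92 -0.72  0.25]
```

>>> servo_tool(
  series=[
    [[0.5, 0, 0], 0, 0],
    [[1, 0, 0], 0, 0],
    [[1, 0, 0], 0, 0],
    [[1, 0, 0], 0, 0],
  ],
)

```text
time: 12.9
tcp_pos: [0.518, -0.1101, 0.0899]
orientation: [0.601, -0.372, 0.601, 0.372]
wrist_force: [0.6, 0.4, -4.4]
width: 0.0118
```

```bash
python3 st.py;python3 wr.py d2; python3 -c "
import cv2;a=cv2.imread('pics/d2.png');cv2.imwrite('pics/d2z.png',cv2.resize(a[170:350,190:370],None,fx=3.3,fy=3.3,interpolation=3))"
```

```text
12.9 [ 0.518  -0.1101  0.0899] yaw 153.5 F [ 0.62  0.39 -4.45] M [ 0.171 -0.093  0.066] 0.011750160845099533 tilt [-0.  0.]
[89.91 -0.74  0.22]
12.9 [[-0.000e+00 -8.949e-01  4.462e-01  5.180e-01]
 [ 0.000e+00  4.462e-01  8.949e-01 -1.101e-01]
 [-1.000e+00  1.000e-04  0.000e+00  8.990e-02]
 [ 0.000e+00  0.000e+00  0.000e+00  1.000e+00]] q [-0.433  0.505  1.573  0.     1.064 -1.541] [ 0.6  0.4 -4.4]
```

View pics/d2z.png

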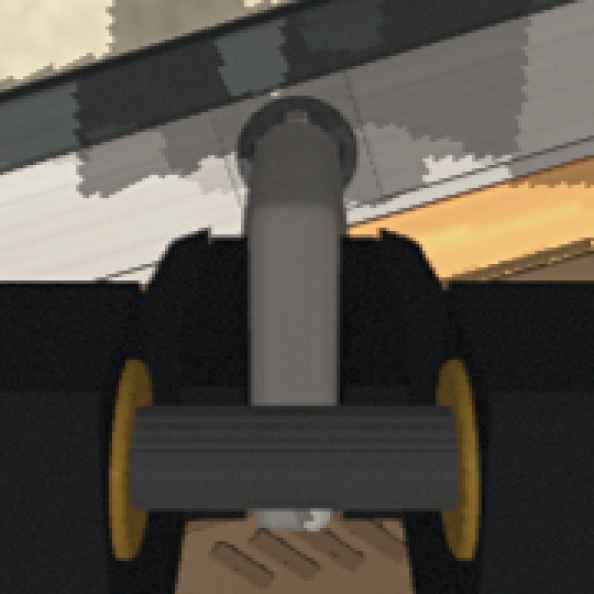

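>>> servo_tool(
  series=[
    [[0.5, 0, 0], 0, 0],
    [[1, 0, 0], 0, 0],
    [[1.5, 0, 0], 0, 0],
    [[2, 0, 0], 0, 0],
    [[2, 0, 0], 0, 0],
    [[2, 0, 0], 0, 0],
  ],
)

```text
time: 13.55
tcp_pos: [0.518, -0.1101, 0.0879]
orientation: [0.601, -0.372, 0.601, 0.372]
wrist_force: [0.6, -0.2, -2.9]
width: 0.0119
```

```bash
python3 st.py
```

```text
13.55 [ 0.518  -0.1101  0.0879] yaw 153.5 F [ 0.56 -0.21 -2.89] M [ 0.211 -0.125 -0.013] 0.011861055199177762 tilt [-0.  0.]
[87.92 -0.71  0.25]
```

>>> servo_tool(
  series=[
    [[0.5, 0, 0], 0, 0],
    [[1, 0, 0], 0, 0],
    [[1.5, 0, 0], 0, 0],
    [[2, 0, 0], 0, 0],
    [[2.5, 0, 0], 0, 0],
    [[2.5, 0, 0], 0, 0],
    [[2.5, 0, 0], 0, 0],
  ],
)

```text
time: 14.25
tcp_pos: [0.518, -0.1101, 0.0854]
orientation: [0.601, -0.372, 0.601, 0.372]
wrist_force: [1.0, 0.9, -3.4]
width: 0.012
```

```bash
python3 st.py
```

```text
14.25 [ 0.518  -0.1101  0.0854] yaw 153.5 F [ 1.03  0.94 -3.43] M [ 0.141 -0.117 -0.002] 0.012045298922377759 tilt [-0.0001  0.    ]
[85.4  -0.74  0.26]
```

>>> servo_tool(
  series=[
    [[0.5, 0, 0], 0, 0],
    [[1, 0, 0], 0, 0],
    [[1.5, 0, 0], 0, 0],
    [[1.5, 0, 0], 0, 0],
    [[1.5, 0, 0], 0, 0],
  ],
)

```text
time: 14.75
tcp_pos: [0.5181, -0.1101, 0.0839]
orientation: [0.601, -0.372, 0.601, 0.372]
wrist_force: [0.8, 0.7, -4.3]
width: 0.0113
```

```bash
python3 st.py
```

```text
14.75 [ 0.5181 -0.1101  0.0839] yaw 153.5 F [ 0.82  0.68 -4.32] M [ 0.203 -0.154 -0.001] 0.011341669008521267 tilt [-0.0001  0.    ]
[83.89 -0.71  0.26]
```

>>> servo_tool(
  series=[
    [[0.4, 0, 0], 0, 0],
    [[0.7, 0, 0], 0, 0],
    [[0.7, 0, 0], 0, 0],
  ],
)

```text
time: 15.05
tcp_pos: [0.5182, -0.1101, 0.0837]
orientation: [0.601, -0.372, 0.601, 0.372]
wrist_force: [0.4, 2.4, 2.6]
width: 0.0118
```

```bash
python3 st.py;python3 wr.py d3; python3 -c "
import cv2;a=cv2.imread('pics/d3.png');cv2.imwrite('pics/d3z.png',cv2.resize(a[170:350,190:370],None,fx=3.3,fy=3.3,interpolation=3))
from h import *
c=camera('scene');cv2.imwrite('pics/d3s.png',cv2.resize(c['img'][150:270,210:330],None,fx=5,fy=5,interpolation=3))"
```

```text
15.05 [ 0.5182 -0.1101  0.0837] yaw 153.5 F [0.39 2.42 2.63] M [ 0.316  0.102 -0.044] 0.011767604912986755 tilt [ 0.0006 -0.0003]
[83.68 -0.51  0.19]
15.05 [[ 6.000e-04 -8.950e-01  4.461e-01  5.182e-01]
 [-3.000e-04  4.461e-01  8.950e-01 -1.101e-01]
 [-1.000e+00 -7.000e-04  0.000e+00  8.370e-02]
 [ 0.000e+00  0.000e+00  0.000e+00  1.000e+00]] q [-0.433  0.513  1.58   0.     1.048 -1.541] [0.4 2.4 2.6]
```

View pics/d3z.png

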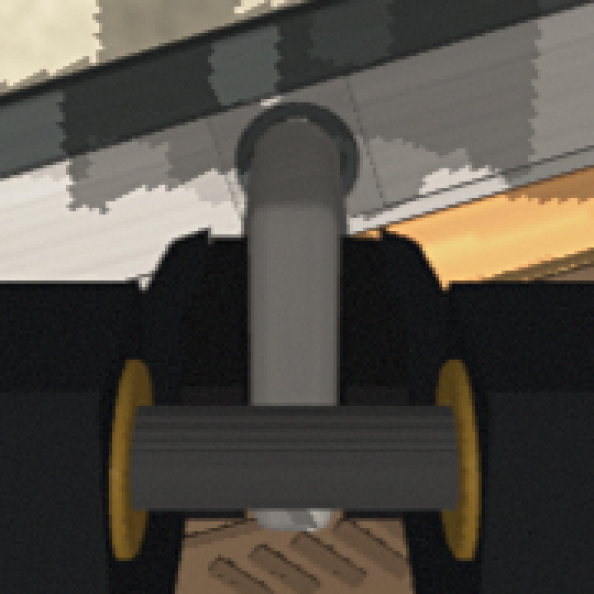

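View pics/d3s.png

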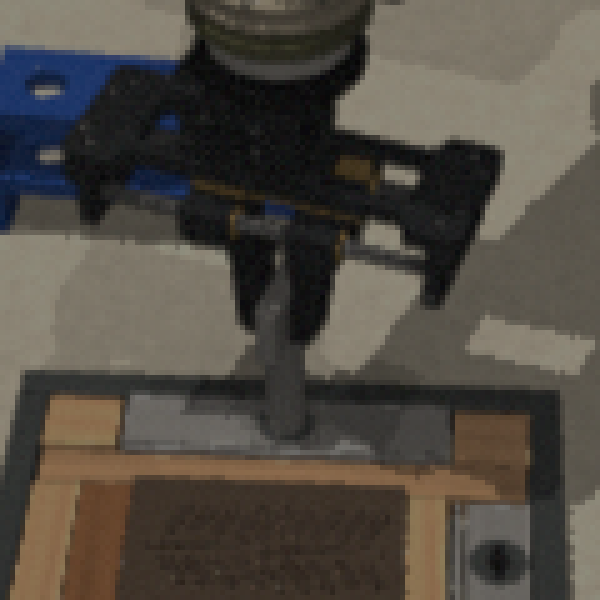

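Contact came at TCP z 0.0837, against 0.0838 expected for home. Lugs resting on the cam would have stopped it at 0.093. So the key has dropped home at yaw 153.5°. Now I'll turn it clockwise gently, watching the forces.

>>> servo_tool(
  series=[
    [[0, 0, 0], 2, 0],
    [[0, 0, 0], 4, 0],
    [[0, 0, 0], 6, 0],
    [[0, 0, 0], 8, 0],
    [[0, 0, 0], 10, 0],
    [[0, 0, 0], 12, 0],
    [[0, 0, 0], 14, 0],
    [[0, 0, 0], 16, 0],
  ],
)

```text
time: 15.95
tcp_pos: [0.5183, -0.1101, 0.0837]
orientation: [0.648, -0.285, 0.647, 0.284]
wrist_force: [0.4, 2.4, 3.8]
width: 0.0113
```

```bash
python3 st.py
```

```text
15.95 [ 0.5183 -0.1101  0.0837] yaw 137.43 F [0.36 2.42 3.78] M [0.489 0.027 0.083] 0.011271532474997105 tilt [ 0.001  -0.0002]
[83.67 -0.35  0.16]
```

>>> servo_tool(
  series=[
    [[0, 0, 0], 2.5, 0],
    [[0, 0, 0], 5, 0],
    [[0, 0, 0], 7.5, 0],
    [[0, 0, 0], 10, 0],
    [[0, 0, 0], 12.5, 0],
    [[0, 0, 0], 15, 0],
    [[0, 0, 0], 17.5, 0],
    [[0, 0, 0], 20, 0],
  ],
)

```text
time: 16.75
tcp_pos: [0.5183, -0.11, 0.0837]
orientation: [0.687, -0.168, 0.687, 0.167]
wrist_force: [0.3, 2.0, 3.6]
width: 0.0118
```

```bash
python3 st.py
```

```text
16.75 [ 0.5183 -0.11    0.0837] yaw 117.41 F [0.28 1.96 3.59] M [0.458 0.026 0.126] 0.011830391727580766 tilt [ 0.0009 -0.0001]
[83.66 -0.33  0.29]
```

>>> servo_tool(
  series=[
    [[0, 0, 0], 2.5, 0],
    [[0, 0, 0], 5, 0],
    [[0, 0, 0], 7.5, 0],
    [[0, 0, 0], 10, 0],
    [[0, 0, 0], 12.5, 0],
    [[0, 0, 0], 15, 0],
    [[0, 0, 0], 17.5, 0],
    [[0, 0, 0], 20, 0],
    [[0, 0, 0], 22, 0],
    [[0, 0, 0], 24, 0],
    [[0, 0, 0], 26, 0],
    [[0, 0, 0], 28, 0],
  ],
)

```text
time: 17.95
tcp_pos: [0.5183, -0.11, 0.0837]
orientation: [0.707, 0.004, 0.707, -0.004]
wrist_force: [-0.1, 2.5, 4.9]
width: 0.0121
```

```bash
python3 st.py
```

```text
17.95 [ 0.5183 -0.11    0.0837] yaw 89.43 F [-0.12  2.51  4.86] M [0.574 0.076 0.133] 0.012140126586313365 tilt [0.0008 0.    ]
[83.66 -0.22  0.44]
```

Torque is steady at about 0.13 N m. The expected stop is at yaw 80.6 down to about 75.6, so I'll go on in small steps.

>>> servo_tool(
  series=[
    [[0, 0, 0], 1, 0],
    [[0, 0, 0], 2, 0],
    [[0, 0, 0], 3, 0],
    [[0, 0, 0], 4, 0],
    [[0, 0, 0], 5, 0],
    [[0, 0, 0], 6, 0],
    [[0, 0, 0], 7, 0],
    [[0, 0, 0], 7, 0],
  ],
)

```text
time: 18.75
tcp_pos: [0.5183, -0.11, 0.0836]
orientation: [0.706, 0.046, 0.705, -0.046]
wrist_force: [-0.3, 3.7, 5.9]
width: 0.0114
```

```bash
python3 st.py
```

```text
18.75 [ 0.5183 -0.11    0.0836] yaw 82.5 F [-0.29  3.72  5.94] M [0.566 0.061 0.135] 0.011392231532512202 tilt [ 0.0009 -0.    ]
[83.65 -0.16  0.44]
```

>>> servo_tool(
  series=[
    [[0, 0, 0], 0.5, 0],
    [[0, 0, 0], 1, 0],
    [[0, 0, 0], 1.5, 0],
    [[0, 0, 0], 2, 0],
    [[0, 0, 0], 2, 0],
  ],
)

```text
time: 19.25
tcp_pos: [0.5183, -0.11, 0.0836]
orientation: [0.705, 0.058, 0.704, -0.058]
wrist_force: [-0.1, 2.9, 5.2]
width: 0.0119
```

```bash
python3 st.py
```

```text
19.25 [ 0.5183 -0.11    0.0836] yaw 80.51 F [-0.06  2.85  5.15] M [0.587 0.097 0.099] 0.011911011750530982 tilt [ 0.0009 -0.    ]
[83.65 -0.13  0.46]
```

>>> servo_tool(
  series=[
    [[0, 0, 0], 0.5, 0],
    [[0, 0, 0], 1, 0],
    [[0, 0, 0], 1, 0],
  ],
)

```text
time: 19.55
tcp_pos: [0.5183, -0.11, 0.0836]
orientation: [0.704, 0.065, 0.704, -0.065]
wrist_force: [0.1, 3.1, 5.2]
width: 0.0117
```

```bash
python3 st.py
```

```text
19.55 [ 0.5183 -0.11    0.0836] yaw 79.51 F [0.14 3.13 5.25] M [0.56  0.084 0.109] 0.011741708404742614 tilt [0.0009 0.    ]
[83.65 -0.13  0.45]
```

>>> servo_tool(
  series=[
    [[0, 0, 0], 0.5, 0],
    [[0, 0, 0], 1, 0],
    [[0, 0, 0], 1, 0],
  ],
)

```text
time: 19.85
tcp_pos: [0.5183, -0.11, 0.0837]
orientation: [0.704, 0.071, 0.703, -0.071]
wrist_force: [0.5, 3.0, 5.0]
width: 0.0118
```

```bash
python3 st.py
```

```text
19.85 [ 0.5183 -0.11    0.0837] yaw 78.51 F [0.5  2.99 5.02] M [0.641 0.06  0.131] 0.011780206473786454 tilt [ 0.0009 -0.    ]
[83.66 -0.1   0.45]
```

>>> servo_tool(
  series=[
    [[0, 0, 0], 0.5, 0],
    [[0, 0, 0], 1, 0],
    [[0, 0, 0], 1, 0],
  ],
)

```text
time: 20.15
tcp_pos: [0.5183, -0.11, 0.0837]
orientation: [0.703, 0.077, 0.703, -0.077]
wrist_force: [0.4, 3.3, 6.5]
width: 0.012
```

```bash
python3 st.py
```

```text
20.15 [ 0.5183 -0.11    0.0837] yaw 77.51 F [0.42 3.34 6.45] M [0.582 0.044 0.078] 0.011953831953000905 tilt [0.0009 0.    ]
[83.67 -0.11  0.46]
```

>>> servo_tool(
  series=[
    [[0, 0, 0], 0.5, 0],
    [[0, 0, 0], 1, 0],
    [[0, 0, 0], 1, 0],
  ],
)

```text
time: 20.45
tcp_pos: [0.5183, -0.11, 0.0837]
orientation: [0.703, 0.083, 0.702, -0.083]
wrist_force: [0.4, 2.8, 5.7]
width: 0.0114
```

```bash
python3 st.py
```

```text
20.45 [ 0.5183 -0.11    0.0837] yaw 76.51 F [0.43 2.82 5.73] M [0.634 0.092 0.156] 0.011429611574262371 tilt [ 0.0009 -0.    ]
[83.65 -0.09  0.45]
```

>>> servo_tool(
  series=[
    [[0, 0, 0], 0.5, 0],
    [[0, 0, 0], 1, 0],
    [[0, 0, 0], 1, 0],
  ],
)

```text
time: 20.75
tcp_pos: [0.5183, -0.11, 0.0836]
orientation: [0.702, 0.089, 0.701, -0.089]
wrist_force: [0.4, 3.3, 5.8]
width: 0.0117
```

```bash
python3 st.py
```

```text
20.75 [ 0.5183 -0.11    0.0836] yaw 75.51 F [0.45 3.33 5.8 ] M [0.532 0.066 0.144] 0.011651902084190136 tilt [ 0.0009 -0.    ]
[83.63 -0.1   0.46]
```

>>> servo_tool(
  series=[
    [[0, 0, 0], 0.5, 0],
    [[0, 0, 0], 0.5, 0],
  ],
)

```text
time: 20.95
tcp_pos: [0.5183, -0.11, 0.0837]
orientation: [0.701, 0.092, 0.701, -0.092]
wrist_force: [0.9, 2.8, 6.6]
width: 0.0117
```

```bash
python3 st.py
```

```text
20.95 [ 0.5183 -0.11    0.0837] yaw 75.02 F [0.88 2.83 6.63] M [0.595 0.045 0.204] 0.01173401993044977 tilt [ 0.0009 -0.0001]
[ 8.367e+01 -7.000e-02  4.400e-01]
```

>>> servo_tool(
  series=[
    [[0, 0, 0], 0.4, 0],
    [[0, 0, 0], 0.4, 0],
    [[0, 0, 0], 0.4, 0],
  ],
)

```text
time: 21.25
tcp_pos: [0.5183, -0.11, 0.0837]
orientation: [0.701, 0.095, 0.7, -0.095]
wrist_force: [-0.1, 2.2, 5.7]
width: 0.0117
```

```bash
python3 st.py; python3 wr.py e1
```

```text
21.25 [ 0.5183 -0.11    0.0837] yaw 74.64 F [-0.15  2.25  5.74] M [0.575 0.056 0.229] 0.011686015766054773 tilt [ 0.0009 -0.0001]
[ 8.365e+01 -8.000e-02  4.400e-01]
21.25 [[ 9.000e-04  2.649e-01  9.643e-01  5.183e-01]
 [-1.000e-04  9.643e-01 -2.649e-01 -1.100e-01]
 [-1.000e+00  2.000e-04  9.000e-04  8.370e-02]
 [ 0.000e+00  0.000e+00  0.000e+00  1.000e+00]] q [-0.433  0.513  1.58   0.     1.048 -0.165] [-0.1  2.2  5.7]
```

View pics/e1.png

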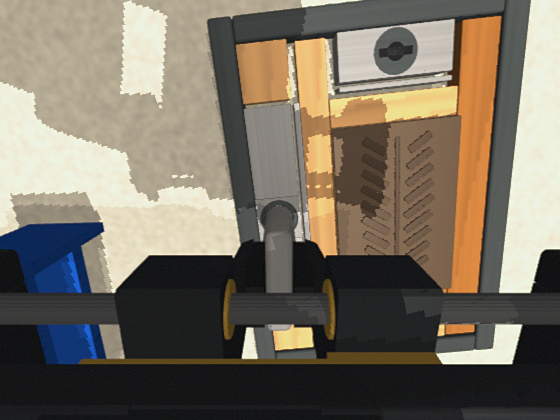

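>>> servo_tool(
  series=[
    [[0, 0, 0], 0.5, 0],
    [[0, 0, 0], 0.5, 0],
    [[0, 0, 0], 0.5, 0],
  ],
)

```text
time: 21.6
tcp_pos: [0.5183, -0.11, 0.0836]
orientation: [0.701, 0.098, 0.7, -0.098]
wrist_force: [0.8, 3.1, 5.2]
width: 0.0111
```

```bash
python3 st.py; sleep 0; python3 -c "
from h import *
for i in range(4): camera('wrist'); print(ctrl.observe()['ft_torque'].round(3))"
```

```text
21.6 [ 0.5183 -0.11    0.0836] yaw 74.14 F [0.78 3.11 5.19] M [0.59  0.055 0.277] 0.011084068801537084 tilt [ 0.0009 -0.0001]
[83.64 -0.09  0.46]
[0.613 0.071 0.216]
[0.56  0.081 0.247]
[0.584 0.1   0.239]
[0.585 0.028 0.314]
```

Torque doubled, from a steady 0.13 to about 0.26 N m, within 1.4° of the expected stop (cam along the quoin plus key play). It is firm and well under 0.5 N m. I'll relax it and release.

>>> servo_tool(
  series=[
    [[-0.3, 0, 0], -0.5, 0],
    [[-0.5, 0, 0], -1, 0],
    [[-0.5, 0, 0], -1, 0],
    [[-0.5, 0, 0], -1, 0],
  ],
)

```text
time: 22.2
tcp_pos: [0.5181, -0.1101, 0.0837]
orientation: [0.701, 0.092, 0.701, -0.092]
wrist_force: [2.0, 3.0, 0.9]
width: 0.0116
```

```bash
python3 st.py
```

```text
22.2 [ 0.5181 -0.1101  0.0837] yaw 75.1 F [1.96 2.96 0.86] M [ 0.613 -0.241  0.155] 0.011558988580636765 tilt [0.0002 0.0001]
[8.372e+01 2.000e-02 6.600e-01]
```

>>> servo_tool(
  series=[
    [[0, 0, 0], 0, 0.5],
    [[0, 0, 0], 0, 0.5],
    [[0, 0, 0], 0, 0.5],
    [[0, 0, 0], 0, 0.5],
    [[0, 0, 0], 0, 0.5],
    [[0, 0, 0], 0, 0.5],
    [[0, 0, 0], 0, 0.5],
    [[0, 0, 0], 0, 0.5],
    [[0, 0, 0], 0, 0.5],
    [[0, 0, 0], 0, 0.5],
  ],
)

```text
time: 23.2
tcp_pos: [0.5181, -0.1101, 0.0838]
orientation: [0.701, 0.092, 0.701, -0.092]
wrist_force: [0.2, 0.7, -0.5]
width: 0.0438
```

```bash
python3 st.py; python3 wr.py e2 key_wing
```

```text
23.2 [ 0.5181 -0.1101  0.0838] yaw 75.1 F [ 0.17  0.74 -0.54] M [0.008 0.064 0.013] 0.04381814016909804 tilt [-0. -0.]
[83.75  0.11  0.75]
23.2 [[-0.      0.2571  0.9664  0.5181]
 [-0.      0.9664 -0.2571 -0.1101]
 [-1.     -0.     -0.      0.0838]
 [ 0.      0.      0.      1.    ]] q [-0.433  0.513  1.58  -0.     1.049 -0.173] [ 0.2  0.7 -0.5]
  key_wing 0.91 [ 0.5214 -0.1097  0.0966] [285. 267.]
```

View pics/e2.png

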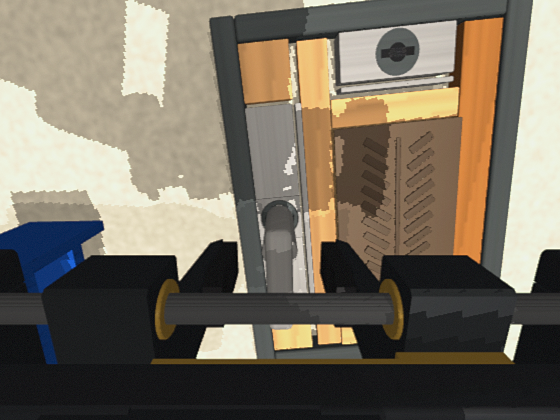

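The jaws are open, clear on both sides of the wing at (280,260), and the key is standing with its wing at z 0.097 (0.096 expected). I'll retreat straight up.

>>> servo_tool(
  series=[
    [[-8, 0, 0], 0, 0.5],
    [[-25, 0, 0], 0, 0.5],
    [[-60, 0, 0], 0, 0.5],
    [[-100, 0, 0], 0, 0.5],
    [[-140, 0, 0], 0, 0.5],
    [[-170, 0, 0], 0, 0.5],
    [[-170, 0, 0], 0, 0.5],
    [[-170, 0, 0], 0, 0.5],
  ],
)

```text
time: 24.1
tcp_pos: [0.5179, -0.11, 0.254]
orientation: [0.701, 0.092, 0.701, -0.092]
wrist_force: [-0.4, 0.4, 0.6]
width: 0.0446
```

```bash
python3 st.py; python3 wr.py e3 key_wing key quoin_hole
python3 - <<'E'
from h import *
z=np.load('/tmp/w.npz');P=cloud(dict(depth=z['d'],camera_matrix=z['K']),z['M'])
m=(np.hypot(P[...,0]-.519,P[...,1]+.11)<.045)&(P[...,2]>.1)&(P[...,2]<.14)
Q=P[m];print(m.sum(),Q.mean(0).round(4),np.percentile(Q[:,2],[5,50,95]),cv2.minAreaRect((Q[:,:2]*1000).astype(np.float32)))
c=camera('scene');M=c2w(c)
for t in ['key','key_wing','ink_tin','brayer','planer']:
    for r in landmark_of('scene',t)[:2]: print(t,round(r['conf'],2),tw(M,r['centre']).round(3))
a=cv2.resize(c['img'][150:270,210:330],(400,400),interpolation=3);b=cv2.resize(z['img'][100:260,180:340],(400,400),interpolation=3)
cv2.imwrite('pics/e3z.png',cv2.hconcat([a,b]))
E
```

```text
24.1 [ 0.5179 -0.11    0.254 ] yaw 75.1 F [-0.43  0.39  0.56] M [-0.115  0.1   -0.049] 0.04457798558071708 tilt [ 0.0006 -0.0003]
[2.54e+02 1.00e-01 8.00e-01]
24.1 [[ 6.000e-04  2.571e-01  9.664e-01  5.179e-01]
 [-3.000e-04  9.664e-01 -2.571e-01 -1.100e-01]
 [-1.000e+00 -1.000e-04  6.000e-04  2.540e-01]
 [ 0.000e+00  0.000e+00  0.000e+00  1.000e+00]] q [-0.433  0.333  1.326 -0.     1.482 -0.173] [-0.4  0.4  0.6]
  key_wing 0.67 [ 0.5236 -0.1082  0.0994] [284. 189.]
  key 0.73 [ 0.5196 -0.1056  0.0194] [279. 174.]
  quoin_hole 0.94 [ 0.5186 -0.1027  0.0196] [278. 172.]
585 [ 0.5189 -0.1071  0.112 ] [0.10987984 0.11226244 0.11371294] ((518.4994506835938, -108.31739807128906), (49.149227142333984, 11.93001651763916), 77.38611602783203)
key 0.89 [ 0.521 -0.105  0.019]
key 0.34 [ 0.462 -0.495 -0.002]
key_wing 0.73 [ 0.523 -0.106  0.096]
ink_tin 0.93 [0.678 0.199 0.001]
brayer 0.64 [ 0.637 -0.43  -0.001]
planer 0.64 [ 0.461 -0.495 -0.001]
```

View pics/e3z.png

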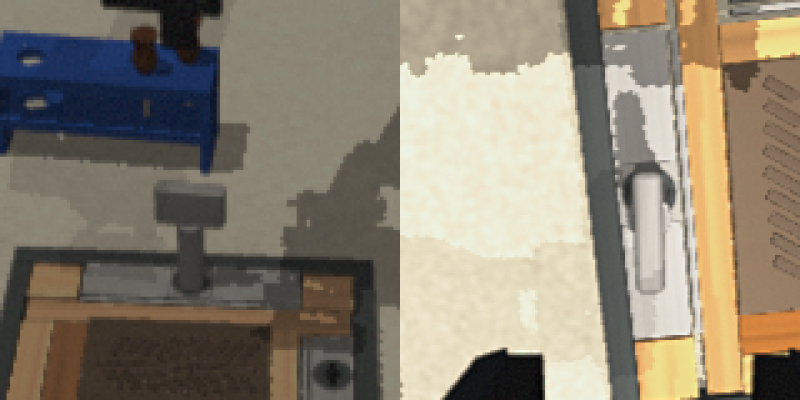

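```bash
python3 -c "
from h import *
print(ticket.hand_in())"
```

```text
the job is handed in; nothing more can be done
None
```

The key is standing upright and fully home in the long quoin. The quoin is turned clockwise to its stop, and the job is handed in at about 24 s of the 72 s allowed.

- **Picking up:** I took the key from the plywood rack, not one of the blue look-alikes. It came out upright.
- **Dropping home:** The key dropped straight in without a search turn. My starting angle was 153.5°, and my picture estimate for the slot was 158–160°, so the two disagree by about 5°. The shoulder came down on the quoin at tool height 0.0837 m, where 0.0838 m was expected for home; lugs resting on the cam would have stopped it at about 0.093 m. I pressed with roughly 6 to 10 N.
- **Turning:** I turned it about 79° clockwise at a steady 0.13 N m or so. At the expected stop the torque rose to about 0.26 N m (single readings up to 0.31), and I stopped there, under the 0.5 N m limit. I then eased off and released.
- **Last checks:**
  - The wing top is at about 0.112 m (0.113 m expected).
  - The wing's direction is about 77.4°, against about 80.6° for the quoin, so it stands about 3° past, within the stated play.
  - The tin, brayer and planer read the same positions as at the start, within the networks' accuracy.
- **Small disagreement:** The network's key hole reading from the wrist camera was 4–8 mm off my own measurement. I used mine, and the fit confirmed it.

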